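Sweep up the used vial caps and hold the sprung waste-bin lid at its balance

TASK

Sweep the five loose vial caps off the bench into the steel dustpan with the squeegee (not with the fingers) and stand the squeegee upright on the open bench again. Then take the waste bin's sprung lid by its front bar and raise it until it is a little past its balance point, without letting it fly back to its stop, and ease it down to about five degrees below the balance point, where it would just drop shut by itself. Finish while still holding it there, so that the pan can be tipped in; leave the bottles, beaker, vial and meter undisturbed.

Things in the scene. Friction and masses are not known exactly. Their poses are not given: they have to be found in the camera images.
- squeegee_grip (a point): Bench squeegee standing on its foot: rubber-soled aluminium foot 26 (x) x 150 (y) x 22 high, above it an upright grey grip block 20 (x) x 80 (y), from 38 to 88 above the sole; 0.22 kg. The point is the middle of the grip block, 63 above the sole; x is the thin way (sweeping direction, either way), y along the foot, z up. Grip it across its 20 from above; it stands by itself when let go.
- cap1_center (a point): White ribbed plastic vial cap, diameter 24, height 17, 12 g, lying flat on the bench in front of the dustpan's mouth. The point is its centre, 8.5 above the bench.
- cap2_center (a point): White ribbed plastic vial cap, diameter 24, height 17, 12 g, lying flat on the bench in front of the dustpan's mouth. The point is its centre, 8.5 above the bench.
- cap3_center (a point): White ribbed plastic vial cap, diameter 24, height 17, 12 g, lying flat on the bench in front of the dustpan's mouth. The point is its centre, 8.5 above the bench.
- cap4_center (a point): White ribbed plastic vial cap, diameter 24, height 17, 12 g, lying flat on the bench in front of the dustpan's mouth. The point is its centre, 8.5 above the bench.
- cap5_center (a point): White ribbed plastic vial cap, diameter 24, height 17, 12 g, lying flat on the bench in front of the dustpan's mouth. The point is its centre, 8.5 above the bench.
- pan: Fixed steel dustpan. Origin on the bench at the middle of its front lip; x points out of the mouth to where the caps lie (30 to 155 out, up to 55 either side), y along the lip. Its floor ramps up 4 over the first 32 to -x, then is level to the back wall at x = -160. Clear width 197; side walls 32 high from x = -20 back, back wall 45 high. A cap is in when its centre is 8 or more behind the lip.
- lid (a joint): Opening angle of the waste bin's lid, rad: 0 shut, grows as the front bar goes up, stop at 1.45 (83 degrees). Hinge springs carry part of its weight: below the balance point at 0.96 (55 degrees) it falls shut by itself, above it the springs throw it open. About 1.5 N up at the bar lifts it from shut, less towards the balance point; the hinge is nearly frictionless.
- lid_handle (a point): Middle of the lid's front bar: round, black, diameter 14, 124 long between two arms, 136 above the bench when shut; the lid's front edge is 49 behind it, the bin's front wall 51. It moves with the lid; y along the bar, x from bar to hinge. Grip it across its 14 from above, one finger before it, one in the gap behind; it turns between the fingers as the lid goes up.
- lid_hinge (a point): Middle of the lid's hinge axis, at the far upper edge of the bin, 136 above the bench. The axis lies along its y; x is level and points away from the bar. At lid angle a the bar's middle is 270 cos(a) to -x and 270 sin(a) above it. The bin is a fixed grey steel box 215 (x) x 270 (y) x 130 high, its far wall 4 before this axis.
- beaker: Bystander, to be left alone: glass beaker, diameter 62, height 85, standing between and beyond the pan and the bin. Origin at the centre of its underside.
- vial: Bystander, to be left alone: single capped glass vial, diameter 24, height 86, standing in front of the bin towards the pan. Origin at the centre of its underside.
- meter: Bystander, to be left alone: flat dark hand-held meter, 85 x 170 x 32, left of the bin. Origin at the centre of its underside.
- wash_bottle: Bystander, to be left alone: white wash bottle with a red cap and bent spout, diameter 60, height 180, far right. Origin at the centre of its underside.
- reagent_bottle: Bystander, to be left alone: small amber bottle with a black cap, diameter 52, height 105, left of the bin. Origin at the centre of its underside.

How it is judged:
On the way, in this order (a step that is already met when the one before it is completed fails the run):
1. all five caps are in the dustpan (x of cap1_center in the frame of pan between -0.16 and -0.008 m and y of cap1_center in the frame of pan between -0.098 and 0.098 m and height (world z) of each of cap1_center, cap2_center, cap3_center, cap4_center, cap5_center below 0.04 m and x of cap2_center in the frame of pan between -0.16 and -0.008 m and y of cap2_center in the frame of pan between -0.098 and 0.098 m and x of cap3_center in the frame of pan between -0.16 and -0.008 m and y of cap3_center in the frame of pan between -0.098 and 0.098 m and x of cap4_center in the frame of pan between -0.16 and -0.008 m and y of cap4_center in the frame of pan between -0.098 and 0.098 m and x of cap5_center in the frame of pan between -0.16 and -0.008 m and y of cap5_center in the frame of pan between -0.098 and 0.098 m), for 0.2 s.
2. the lid has been raised past its balance point (value of joint lid above 0.98 rad), for 0.2 s.
At the end, for the whole second after the job is handed in: All five caps lie in the dustpan, centres at least 8 mm behind the lip. The squeegee stands upright on the bench, let go, clear of the pan. The fingers hold the lid still at 0.76 to 0.93 rad, 2 to 11 degrees below its balance point (0.96), after it was past 0.98 rad (all of step 1 and value of joint lid between 0.76 and 0.93 rad and velocity of joint lid between -0.05 and 0.05 rad/s and contact force between the fingers and lid above 0.1 N and contact force between the fingers and squeegee below 0.1 N and contact force between lid and squeegee below 0.05 N and angle between squeegee_grip's own z axis and vertical below 0.1 rad and height (world z) of squeegee_grip between 0.055 and 0.07 m and contact force between squeegee and pan below 0.1 N); the arm keeps its last pose, push and grip.
It fails at once if a cap is touched with the arm or the fingers (contact force between any of the fingers, the arm and cap1 above 0.3 N or contact force between any of the fingers, the arm and cap2 above 0.3 N or contact force between any of the fingers, the arm and cap3 above 0.3 N or contact force between any of the fingers, the arm and cap4 above 0.3 N or contact force between any of the fingers, the arm and cap5 above 0.3 N).
It fails at once if the lid flies back to its stop (past 1.35 rad) (value of joint lid above 1.35 rad).
It fails at once if a bystander is moved by more than 25 mm (distance of any of beaker, vial, meter, wash_bottle, reagent_bottle from where it was at the start of the episode above 0.025 m).
It fails at once if a bystander is tipped (angle between any of beaker, vial, meter, wash_bottle, reagent_bottle's own z axis and vertical above 0.3 rad).
It also fails if it takes over 64 s, if anything falls off the work surface, if the arm or the gripper's body presses on something with over 40 N, if the wrist force passes 120 N, or if a joint passes its speed limit or range.

ROBOT

A 6-joint arm with a two-finger parallel gripper is mounted at the origin on the work surface. World frame = base frame: x ahead of the robot, y to its left, z up, the work surface at z = 0. Lengths are in m, angles in rad, forces in N, time in s.
With the tool pointing down it reaches from about 0.275 to 0.725 m from the base axis. Payload 5.6 kg.
Tool frame: the origin (TCP) lies between the finger pads; the fingertips stand 17 mm ahead of it and the grasp point (between the pads) lies 2 mm behind it (manip.tcp_to_tips is the z of the fingertips in the tool frame, in m); z points along the fingers, x is the direction in which the jaws open and shut, and the axes are right-handed (so a half turn about z gives the same grasp; the last joint's range is limited). The gripper opens to 85 mm and grips with 20 to 120 N. Pads are 22 mm wide; open, the fingers measure 114 mm over their backs; the gripper's body (76 mm by 85 mm) begins 54 mm behind the grasp point. The pads swing forward as they close: fully open they stand 13 mm farther back than shut.
Start: joints at [-0.955, 0.255, 0.108, 0, -1.424, -0.285], TCP at [0.179, -0.52, 0.248] pointing down, gripper open.
Joint ranges: [-2.95, 2.95], [-1.21, 1.97], [-1.09, 1.5], [-2.87, 1.71], [-2.94, -0.07], [-3.05, 3.05]. Speed limits (rad/s): [2.57, 2.57, 3.14, 3.14, 3.14, 3.14].

INTERFACE

Orientations are given as a unit quaternion [w, x, y, z].
In Python, from workcell import get_obs, optics, job_done, models, manip gives the robot as it stands.
- The arm moves only by the tool apply_moves, never from a script. Its arguments are lists of equal length, an entry for each row: "claw": the opening, from 0 (shut) to 1 (fully open); "delta_pos": the shift along the tool's x, y, z in cm, a list of three; "spin": the turn about the tool's z in units of 8 degrees (1.0 is 8 degrees). A call has 1 to 10 rows; each row shifts and turns the commanded pose from where the row before left it, along the tool's axes as they then stand; what a row does not reach is not made up. A row lasts 1/8 s, in which the tool goes at most 62.5 mm and 10.7 degrees, less where a joint would pass 70% of its speed; a pose out of reach is approached as far as the arm can. A call with a gripper value outside its range is refused whole. The fingers move at their own pace and stop on an object; "newtons" is the grip in N (left out, the last holds). Time passes only in rows, so rows that do not move let the fingers close. It gives the time, the measured TCP pose, the force and the opening at its end, in the units of the state.
- get_obs(): the state, without advancing time (a new reading comes with each control period).
- optics.camera(name): name is "side" or "top" or "wrist"; returns a dict with "color" (400x640x3 uint8, red, green, blue), "K" (3x3 intrinsics, pixels), "k1" (the pictures are not rectified: a ray, as slopes to the right and down, at radius r is drawn at 1 + k1 r^2 times it, then the intrinsics apply), "rvec" (rotation vector, rad) and "tvec" (3), from world to camera coordinates, as OpenCV has them. Camera axes: x right, y down, z forward; pixel columns grow to the right and rows downward; lengths in m; the calibration is good to about 2 mm. A picture is of the moment at which its call begins. There is no depth.
- job_done(): hands the job in, once; it reports no verdict.
Trained networks look in the newest picture that a camera, given by its name, has taken for a name from the list of things; names that differ only in an ending like _2 or _b are one class to them, and where a whole thing is asked for, a point or a joint stands for the part that bears it (a point fixed in the world has none). Each returns a list of dicts, best first, with "confidence" (0 to 1); they miss things now and then, are a little off and sometimes report something else, mostly with a low value. They report only what shows in the picture. A call takes as long as a camera call.
- models.look_for(query, camera): "rect" ([left, top, width, height] in pixels, round what is visible of it).
- models.regions_of(query, camera): "pixels" (400x640 bool, what is visible of it) and "rect" ([left, top, width, height] in pixels, round what is visible of it).
- models.tip_of(query, camera): "location" ([column, row] in pixels: a listed point, or the origin of a listed thing).
The state is a dict: "time": time; "joint_pos": joint angles; "joint_vel": joint speeds; "joint_torque": joint torques, N m; "eef_pos": TCP position; "tcp_rot": TCP orientation; "ft_force": force on the tool from outside, world axes, zero at the start; "moment": the same for the moment, N m; "grip_width": finger opening in m.
Only numpy, scipy, OpenCV 4.12 (cv2) and the standard library are available. Lean on these libraries where they do the work, as an engineer would, in place of code of your own. Each camera call takes 0.05 s, during which the arm holds its last target. There are 200 camera calls.

## Working session

There is one attempt and no reset: what is moved stays moved. The work goes in short steps, Python scripts to look and compute and a tool call to move; the robot and the scene stay as the last step left them, time stands still between calls to the robot, and variables do not carry over. Pictures are saved under pics/ and viewed, about 8 in all and at most 12, crops included, and the job is handed in when it is done.

Besides the shell and the picture viewer there is one more tool, called after "Emit:" as name(argument=value, ...), one argument or row to a line, values as JSON. apply_moves: Moves the arm, as the interface text tells. Its arguments: {"type":"object","properties":{"claw":{"type":"array","items":{"type":"number"}},"delta_pos":{"type":"array","items":{"type":"array","items":{"type":"number"}}},"spin":{"type":"array","items":{"type":"number"}},"newtons":{"type":"number"}},"required":["claw","delta_pos","spin"]}

```bash
mkdir -p pics
cat > h.py <<'E'
import numpy as np, cv2
from workcell import get_obs, optics, job_done, models, manip
def shot(n,save=None):
    c=optics.camera(n)
    if save: cv2.imwrite('pics/'+save,c['color'][:,:,::-1])
    return c
def ray(c,px):
    K=np.array(c['K']);k=c['k1']
    d=np.array([(px[0]-K[0,2])/K[0,0],(px[1]-K[1,2])/K[1,1]]);u=d.copy()
    for _ in range(30): u=d/(1+k*(u@u))
    R=cv2.Rodrigues(np.array(c['rvec'],float))[0];t=np.array(c['tvec'],float).ravel()
    return -R.T@t, R.T@np.array([u[0],u[1],1])
def at_z(c,px,z):
    o,d=ray(c,px); return o+d*(z-o[2])/d[2]
def tri(rs):
    A=0;b=0
    for o,d in rs:
        d=d/np.linalg.norm(d);P=np.eye(3)-np.outer(d,d);A=A+P;b=b+P@o
    return np.linalg.solve(A,b)
def proj(c,p):
    R=cv2.Rodrigues(np.array(c['rvec'],float))[0];q=R@np.array(p)+np.array(c['tvec'],float).ravel()
    u=q[:2]/q[2];u=u*(1+c['k1']*(u@u));K=np.array(c['K']);return u*[K[0,0],K[1,1]]+[K[0,2],K[1,2]]
E
python3 - <<'E'
from h import *
np.set_printoptions(precision=3,suppress=True)
Z=dict(squeegee_grip=.063,cap1_center=.0085,pan=0,lid_handle=.136,lid_hinge=.136,beaker=0,vial=0,meter=0,wash_bottle=0,reagent_bottle=0)
C={n:shot(n,n+'0.png') for n in('top','side')}
for n,c in C.items():
    R=cv2.Rodrigues(np.array(c['rvec'],float))[0];print(n,-R.T@np.array(c['tvec']).ravel(),R[2])
    for q,z in Z.items():
        for d in models.tip_of(q,n)[:6]:
            print(n,q,round(d['confidence'],2),np.array(d['location']).round(),at_z(c,d['location'],z))
s=get_obs();print(s['eef_pos'],s['tcp_rot'],s['time'],manip.tcp_to_tips)
cv2.imwrite('pics/a.png',np.vstack([cv2.imread('pics/top0.png'),cv2.imread('pics/side0.png')])[:, :])
E
```

```text
top [0.409 0.008 1.475] [ 0.11   0.021 -0.994]
top squeegee_grip 0.56 [430. 225.] [ 0.435 -0.393  0.063]
top cap1_center 0.58 [367. 214.] [ 0.487 -0.164  0.008]
top pan 0.84 [358. 224.] [ 0.446 -0.126  0.   ]
top lid_handle 0.59 [269. 219.] [0.469 0.209 0.136]
top lid_hinge 0.85 [275. 144.] [0.746 0.186 0.136]
top beaker 0.76 [345. 151.] [ 0.747 -0.085  0.   ]
top vial 0.44 [314. 237.] [0.396 0.048 0.   ]
top meter 0.78 [198. 231.] [0.432 0.516 0.   ]
top wash_bottle 0.74 [446. 173.] [ 0.645 -0.49   0.   ]
top reagent_bottle 0.76 [203. 195.] [0.577 0.499 0.   ]
side [-0.207  0.82   0.882] [ 0.588 -0.582 -0.562]
side squeegee_grip 0.9 [439. 177.] [ 0.435 -0.383  0.063]
side cap1_center 0.43 [362. 258.] [0.396 0.048 0.008]
side cap1_center 0.38 [385. 207.] [ 0.502 -0.187  0.008]
side pan 0.9 [388. 224.] [ 0.445 -0.132  0.   ]
side lid_handle 0.97 [298. 236.] [0.475 0.211 0.136]
side lid_handle 0.25 [212. 344.] [0.351 0.555 0.136]
side lid_hinge 0.91 [245. 191.] [0.729 0.181 0.136]
side beaker 0.82 [307. 195.] [ 0.733 -0.066  0.   ]
side beaker 0.55 [298. 235.] [0.601 0.098 0.   ]
side vial 0.75 [364. 257.] [0.399 0.034 0.   ]
side vial 0.44 [210. 346.] [0.448 0.513 0.   ]
side meter 0.72 [213. 347.] [0.442 0.509 0.   ]
side wash_bottle 0.92 [405. 157.] [ 0.658 -0.507  0.   ]
side wash_bottle 0.51 [185. 312.] [0.577 0.501 0.   ]
side reagent_bottle 0.63 [189. 315.] [0.564 0.497 0.   ]
[ 0.179 -0.52   0.248] [-0.     0.581  0.814  0.   ] 1.1 0.017
```

View pics/top0.png

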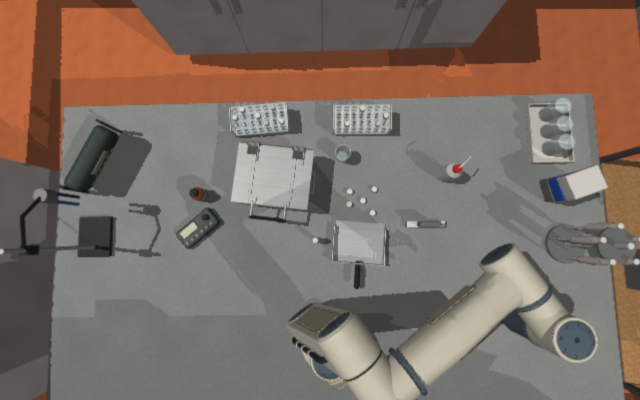

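View pics/side0.png

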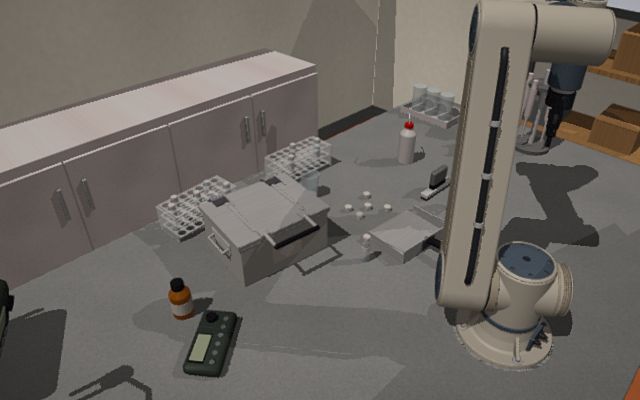

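Top view: mouth of the pan faces +x with five caps around (347–375, 188–213). The squeegee lies along y at (427,224), the bin's bar is at (270,219) and the vial at (316,239). Next I'll refine these numerically with segmentation.

Run:
```python
from h import *
np.set_printoptions(precision=3,suppress=True)
c=shot('top')
im=c['color'][170:270,240:460]
cv2.imwrite('pics/z.png',cv2.resize(im[:,:,::-1],None,fx=3.6,fy=3.6,interpolation=cv2.INTER_CUBIC))
for q in ['cap1_center','squeegee_grip','pan','lid_handle','lid']:
    for d in models.regions_of(q,'top')[:6]:
        m=d['pixels'].astype(np.uint8); p=cv2.findNonZero(m)
        (cx,cy),wh,a=cv2.minAreaRect(p); print(q,round(d['confidence'],2),d['rect'],(round(cx,1),round(cy,1)),np.round(wh,1),round(a,1))
g=im.astype(int);m=((g.min(2)>185)).astype(np.uint8)
n,_,st,ce=cv2.connectedComponentsWithStats(m)
for i in range(1,n):
    if 4<st[i,4]<80:
        px=ce[i]+[240,170];print(st[i,4],px,at_z(c,px,.013))
for p in [(.35,-.1,0),(.45,-.1,0)]:print(proj(c,p))
```

```text
squeegee_grip 0.53 [406.1, 221.7, 36.1, 5.3] (424.5, 223.0) [ 6. 37.] 90.0
pan 0.87 [332.9, 220.2, 53.2, 64.6] (358.1, 253.2) [50.8 65.8] 3.0
pan 0.3 [176.2, 209.2, 40.8, 41.2] (197.7, 227.4) [22.1 43.6] 49.8
lid_handle 0.6 [230.6, 144.4, 83.4, 76.7] (270.9, 183.0) [78.1 75.8] 6.0
lid 0.97 [231.2, 142.4, 83.7, 79.2] (271.3, 182.6) [76.9 74.7] 6.7
lid 0.51 [190.7, 187.3, 15.9, 13.7] (198.0, 193.5) [18. 13.] 0.0
7 [256. 174.] [0.656 0.279 0.013]
12 [374.   188.75] [ 0.585 -0.195  0.013]
13 [349.231 191.231] [ 0.577 -0.096  0.013]
10 [251.2 198.5] [0.557 0.299 0.013]
14 [362.5   200.286] [ 0.54  -0.148  0.013]
16 [372.  212.5] [ 0.49  -0.184  0.013]
39 [410.59  224.308] [ 0.441 -0.334  0.013]
12 [314.5 240. ] [0.386 0.047 0.013]
[351.749 248.454]
[351.005 223.209]
```

View pics/z.png

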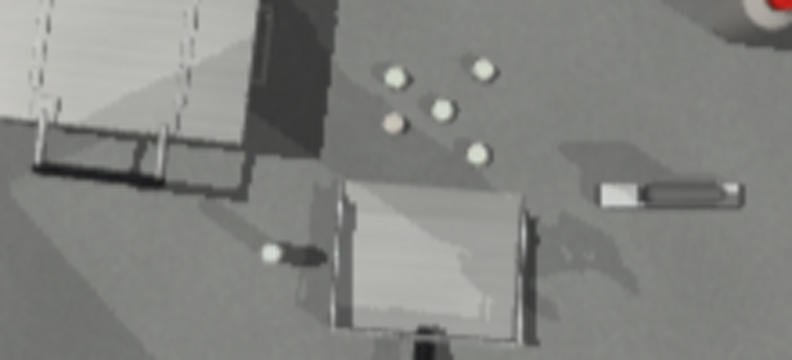

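Run:
```python
from h import *
np.set_printoptions(precision=3,suppress=True)
c=shot('top')
f=lambda x,y,z: at_z(c,(240+x/3.6-.36,170+y/3.6-.36),z)
for n,a,b,z in [('lip',(344,181),(522,192),0.002),('panback',(332,328),(520,342),.04),('wallL',(340,182),(333,328),.032),('sq',(598,195),(743,195),.022),('sqgrip',(642,193),(726,193),.088),('bar',(38,168),(163,184),.143)]:
    A=f(*a,z);B=f(*b,z);d=B-A;print(n,A,B,(A+B)/2,np.linalg.norm(d),np.degrees(np.arctan2(d[1],d[0])))
for p in [(397,77),(484,69),(443,110),(394,123),(478,154)]: print('cap',f(*p,.015))
```

```text
lip [ 0.464 -0.037  0.002] [ 0.448 -0.234  0.002] [ 0.456 -0.135  0.002] 0.19728253835645898 -94.66755579101583
panback [ 0.306 -0.019  0.04 ] [ 0.288 -0.219  0.04 ] [ 0.297 -0.119  0.04 ] 0.2006872741554333 -95.1870175003627
wallL [ 0.462 -0.032  0.032] [ 0.305 -0.02   0.032] [ 0.384 -0.026  0.032] 0.1571214465656561 175.85195051266592
sq [ 0.443 -0.313  0.022] [ 0.44  -0.47   0.022] [ 0.441 -0.391  0.022] 0.15683455949859998 -91.11514520966267
sqgrip [ 0.442 -0.344  0.088] [ 0.441 -0.431  0.088] [ 0.442 -0.387  0.088] 0.08669813408914163 -91.11710209932885
bar [0.478 0.276 0.143] [0.46  0.15  0.143] [0.469 0.213 0.143] 0.12801193537878558 -98.38834681195956
cap [ 0.578 -0.098  0.015]
cap [ 0.585 -0.195  0.015]
cap [ 0.54  -0.148  0.015]
cap [ 0.527 -0.094  0.015]
cap [ 0.491 -0.185  0.015]
```

```bash
cat >> h.py <<'E'
def state():
    s=get_obs();q=s['tcp_rot'];R=cv2.Rodrigues(np.zeros(3))[0]
    w,x,y,z=q;hx=np.array([1-2*(y*y+z*z),2*(x*y+w*z)])
    return np.array(s['eef_pos']),np.degrees(np.arctan2(hx[1],hx[0])),s
def plan(p,h,pts):
    """pts: list of (xyz,heading,n)"""
    D=[];S=[];p=np.array(p,float)
    for t,ht,n in pts:
        d=(np.array(t)-p)/n;dh=((ht-h+180)%360-180)/n
        for i in range(n):
            a=np.radians(h);X=np.array([np.cos(a),np.sin(a),0]);Y=np.array([np.sin(a),-np.cos(a),0])
            D.append([round(100*d@X,2),round(100*d@Y,2),round(-100*d[2],2)]);S.append(round(-dh/8,2));h+=dh
        p=np.array(t,float)
    print('rows',len(D),'\n',D,'\n',S)
E
python3 - <<'E'
from h import *
p,h,s=state();print(p,h);plan(p,h,[((.441,-.389,.22),178.9,8)])
E
```

```text
[ 0.17866536 -0.52016352  0.24827408] 108.95356231271346
rows 8 
 [[np.float64(0.49), np.float64(3.63), np.float64(0.35)], [np.float64(-0.07), np.float64(3.67), np.float64(0.35)], [np.float64(-0.63), np.float64(3.61), np.float64(0.35)], [np.float64(-1.17), np.float64(3.47), np.float64(0.35)], [np.float64(-1.69), np.float64(3.26), np.float64(0.35)], [np.float64(-2.16), np.float64(2.96), np.float64(0.35)], [np.float64(-2.59), np.float64(2.6), np.float64(0.35)], [np.float64(-2.95), np.float64(2.18), np.float64(0.35)]] 
 [np.float64(-1.09), np.float64(-1.09), np.float64(-1.09), np.float64(-1.09), np.float64(-1.09), np.float64(-1.09), np.float64(-1.09), np.float64(-1.09)]
```

Emit:
apply_moves(
  claw=[1, 1, 1, 1, 1, 1, 1, 1, 1],
  delta_pos=[
    [0.5, 3.6, 0.35],
    [-0.1, 3.7, 0.35],
    [-0.6, 3.6, 0.35],
    [-1.2, 3.5, 0.35],
    [-1.7, 3.3, 0.35],
    [-2.2, 3.0, 0.35],
    [-2.6, 2.6, 0.35],
    [-2.9, 2.2, 0.35],
    [0, 0, 0],
  ],
  spin=[-1.1, -1.1, -1.1, -1.1, -1.1, -1.1, -1.1, -1.1, 0],
)

```text
time: 2.58
eef_pos: [0.4429, -0.386, 0.2194]
tcp_rot: [-0.0, 0.004, 1.0, 0.0]
ft_force: [-0.0, -0.4, 0.5]
grip_width: 0.0854
```

```bash
sed -i 's/round(100\*d@X,2),round(100\*d@Y,2),round(-100\*d\[2\],2)/*[float(round(100*v,2)) for v in (d@X,d@Y,-d[2])]/; s/S.append(round(-dh\/8,2))/S.append(float(round(-dh\/8,2)))/' h.py
python3 - <<'E'
from h import *
np.set_printoptions(precision=3,suppress=True)
p,h,s=state();print(p,h,s['time'],s['ft_force'])
c=shot('wrist','w1.png')
for d in models.tip_of('squeegee_grip','wrist')[:2]: print(d['confidence'],d['location'],at_z(c,d['location'],.063))
for d in models.regions_of('squeegee_grip','wrist')[:1]:
    q=cv2.boxPoints(cv2.minAreaRect(cv2.findNonZero(d['pixels'].astype(np.uint8))));print(d['confidence'],q,[at_z(c,x,.022) for x in q])
E
```

```text
[ 0.443 -0.386  0.219] 179.55134314435978 2.575 [-0.035 -0.355  0.52 ]
0.88 [320.7, 184.7] [ 0.445 -0.388  0.063]
0.87 [[303.93  246.734]
 [306.285  86.622]
 [336.411  87.065]
 [334.056 247.177]] [array([ 0.462, -0.314,  0.022]), array([ 0.456, -0.465,  0.022]), array([ 0.431, -0.464,  0.022]), array([ 0.432, -0.313,  0.022])]
```

View pics/w1.png

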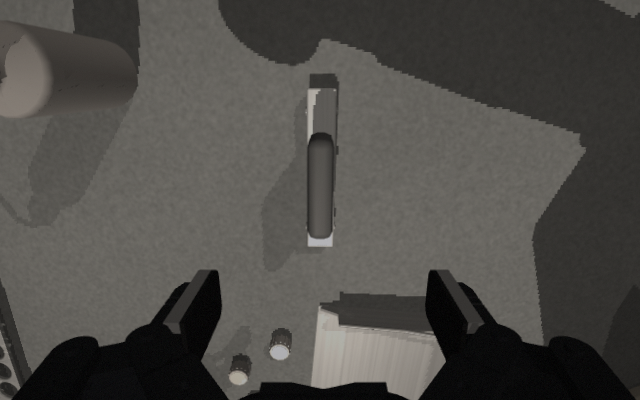

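The wrist view shows the squeegee foot at (308–332, 75–246), upright and aligned to within a degree. I'll descend and grip.

Emit:
apply_moves(
  claw=[1, 1, 1, 1, 0, 0, 0, 0, 0],
  delta_pos=[
    [-0.2, -0.3, 4.2],
    [0, 0, 4.2],
    [0, 0, 4.2],
    [0, 0, 3.3],
    [0, 0, 0],
    [0, 0, 0],
    [0, 0, 0],
    [0, 0, 0],
    [0, 0, 0],
  ],
  spin=[0.1, 0, 0, 0, 0, 0, 0, 0, 0],
  newtons=60,
)

```text
time: 3.85
eef_pos: [0.4441, -0.391, 0.063]
tcp_rot: [0.001, 0.012, 1.0, -0.001]
ft_force: [-0.5, 0.7, 6.9]
grip_width: 0.0195
```

Run:
```python
from h import *
p,h,s=state();print(p,h,s['time'],s['ft_force'],s['grip_width'])
o=np.array([.453,-.134]);X=np.array([.9963,-.0854])
P=lambda x,z:(*(o+x*X),z)
plan(p,h,[((p[0],p[1],.125),178.7,1),(P(.20,.125),175.1,7),(P(.20,.064),175.1,2)])
print(P(.2,0))
```

```text
[ 0.44411662 -0.39095237  0.06297964] 178.57332566194134 3.85 [-0.48797022  0.69299709  6.86115747] 0.019489658530252193
rows 10 
 [[0.0, 0.0, -6.2], [-2.89, 3.49, -0.0], [-2.86, 3.52, -0.0], [-2.83, 3.54, -0.0], [-2.8, 3.57, -0.0], [-2.77, 3.59, -0.0], [-2.74, 3.62, -0.0], [-2.7, 3.64, -0.0], [0.0, 0.0, 3.05], [0.0, 0.0, 3.05]] 
 [-0.02, 0.06, 0.06, 0.06, 0.06, 0.06, 0.06, 0.06, 0.0, 0.0]
(np.float64(0.6522600000000001), np.float64(-0.15108000000000002), 0)
```

Emit:
apply_moves(
  claw=[0, 0, 0, 0, 0, 0, 0, 0, 0],
  delta_pos=[
    [0, 0, -6.0],
    [-2.9, 3.5, 0],
    [-2.9, 3.5, 0],
    [-2.8, 3.5, 0],
    [-2.8, 3.6, 0],
    [-2.8, 3.6, 0],
    [-2.7, 3.6, 0],
    [-2.7, 3.6, 0],
    [0, 0, 0],
  ],
  spin=[0, 0.06, 0.06, 0.06, 0.06, 0.06, 0.06, 0.06, 0],
)

```text
time: 4.97
eef_pos: [0.6527, -0.1485, 0.1199]
tcp_rot: [-0.001, 0.04, 0.999, 0.0]
ft_force: [-0.4, -0.8, -2.7]
grip_width: 0.0191
```

Run:
```python
from h import *
np.set_printoptions(precision=3,suppress=True)
p,h,s=state();print(p,h,s['time'],s['ft_force'],s['grip_width'])
c=shot('wrist','w2.png')
o=np.array([.453,-.134]);X=np.array([.9963,-.0854]);Y=np.array([.0854,.9963])
for d in models.tip_of('cap1_center','wrist'):
    w=at_z(c,d['location'],.0085);print(d['confidence'],np.array(d['location']),w,'pan',(w[:2]-o)@X,(w[:2]-o)@Y)
for q in('pan','squeegee_grip'):
  for d in models.tip_of(q,'wrist')[:1]:print(q,d['confidence'],d['location'],at_z(c,d['location'],0 if q=='pan' else p[2]))
```

```text
[ 0.653 -0.148  0.12 ] 175.38150459967736 4.975 [-0.439 -0.804 -2.71 ] 0.019115462870150587
0.71 [235.3 304.5] [ 0.726 -0.074  0.009] pan 0.26706013263084133 0.08341013828718603
0.6 [556.5 137. ] [ 0.493 -0.183  0.009] pan 0.04456409374898536 -0.04584530617621946
0.35 [427.  262.5] [ 0.58  -0.098  0.009] pan 0.12318672940947371 0.04689628303002022
pan 0.79 [588.8, 202.7] [ 0.458 -0.132  0.   ]
squeegee_grip 0.89 [323.2, 300.0] [ 0.653 -0.145  0.12 ]
```

View pics/w2.png

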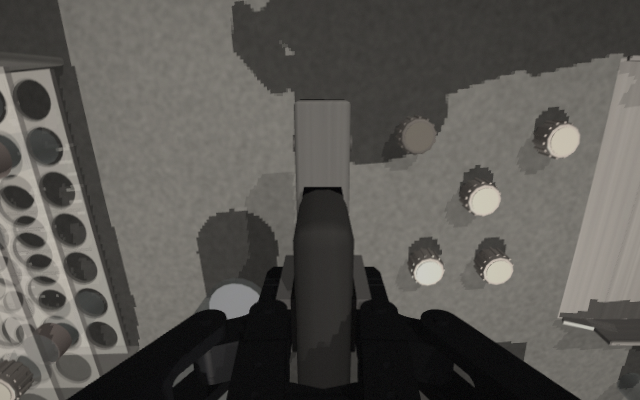

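Squeegee held square; the caps are at (418,136), (563,141), (483,200), (428,271) and (496,270), all on the pan side of the foot. I'll check the lip's direction from the same picture and plan the sweep.

Run:
```python
from h import *
np.set_printoptions(precision=3,suppress=True)
c=shot('wrist')
o=np.array([.453,-.134]);X=np.array([.9963,-.0854]);Y=np.array([.0854,.9963])
for px in [(622,70),(562,318),(418,136),(428,271)]:
    w=at_z(c,px,0.0 if px[0]>500 else .017)[:2]-o;print(px,w@X,w@Y)
p,h,s=state()
P=lambda x,z:(*(o+x*X),z)
plan(p,h,[(P(.20,.066),175.1,2),(P(.03,.066),175.1,8)])
plan(P(.03,.066),175.1,[(P(-.04,.072),175.1,5),(P(-.065,.072),175.1,2)])
```

```text
(622, 70) -0.0006459097310783759 -0.09283288171472379
(562, 318) 0.0003972108107691782 0.10059535552827825
(418, 136) 0.13810889472561502 -0.04998687716696911
(428, 271) 0.12286293287042964 0.04630157757202194
rows 10 
 [[-0.06, 0.07, 2.76], [-0.06, 0.07, 2.76], [2.12, -0.0, -0.0], [2.12, -0.0, -0.0], [2.12, -0.0, -0.0], [2.12, -0.0, -0.0], [2.12, -0.0, -0.0], [2.12, -0.0, -0.0], [2.12, -0.0, -0.0], [2.12, -0.0, -0.0]] 
 [0.0, 0.0, -0.0, -0.0, -0.0, -0.0, -0.0, -0.0, -0.0, -0.0]
rows 7 
 [[1.4, -0.0, -0.12], [1.4, -0.0, -0.12], [1.4, -0.0, -0.12], [1.4, -0.0, -0.12], [1.4, -0.0, -0.12], [1.25, -0.0, -0.0], [1.25, -0.0, -0.0]] 
 [-0.0, -0.0, -0.0, -0.0, -0.0, -0.0, -0.0]
```

Emit:
apply_moves(
  claw=[0, 0, 0, 0, 0, 0, 0, 0, 0, 0],
  delta_pos=[
    [0, 0.1, 2.7],
    [0, 0, 2.6],
    [0, 0, 0],
    [1.0, 0, 0],
    [1.2, 0, 0],
    [1.2, 0, 0],
    [1.2, 0, 0],
    [1.2, 0, 0],
    [1.2, 0, 0],
    [1.2, 0, 0],
  ],
  spin=[0, 0, 0, 0, 0, 0, 0, 0, 0, 0],
)

```text
time: 6.48
eef_pos: [0.5692, -0.1435, 0.0684]
tcp_rot: [0.0, 0.042, 0.999, -0.0]
ft_force: [0.9, 0.8, -2.8]
grip_width: 0.0194
```

Emit:
apply_moves(
  claw=[0, 0, 0, 0, 0, 0, 0],
  delta_pos=[
    [1.2, 0, 0],
    [1.2, 0, 0],
    [1.2, 0, 0],
    [1.2, 0, 0],
    [1.2, 0, 0],
    [1.2, 0, 0],
    [1.0, 0, 0],
  ],
  spin=[0, 0, 0, 0, 0, 0, 0],
)

```text
time: 7.35
eef_pos: [0.4875, -0.1367, 0.0683]
tcp_rot: [0.0, 0.042, 0.999, -0.0]
ft_force: [0.5, 0.0, -1.8]
grip_width: 0.0197
```

Run:
```python
from h import *
np.set_printoptions(precision=3,suppress=True)
o=np.array([.453,-.134]);X=np.array([.9963,-.0854]);Y=np.array([.0854,.9963])
p,h,s=state();print(p,h,s['time'],s['ft_force'],'pan',(p[:2]-o)@X,(p[:2]-o)@Y)
c=shot('wrist','w3.png')
```

```text
[ 0.487 -0.137  0.068] 175.19452732742965 7.35 [ 0.484  0.048 -1.76 ] pan 0.03458206972991578 0.000283251977626131
```

View pics/w3.png

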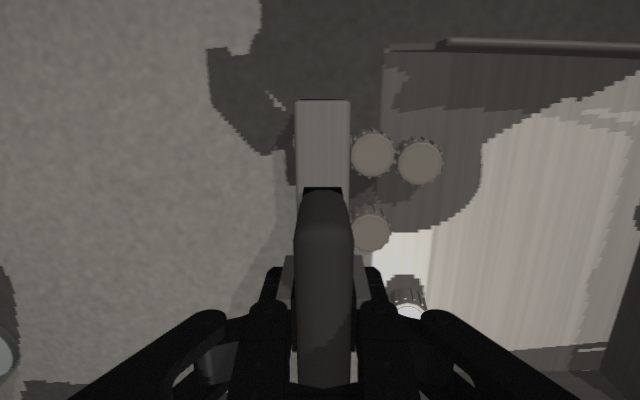

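Four caps are visible lined up before the foot, at (373,155), (420,163), (370,233) and (410,300); the fifth is probably hidden below the fingers. I'll continue up the ramp.

Emit:
apply_moves(
  claw=[0, 0, 0, 0, 0, 0, 0, 0, 0, 0],
  delta_pos=[
    [1.0, 0, -0.1],
    [1.2, 0, -0.1],
    [1.2, 0, 0],
    [1.2, 0, 0],
    [1.2, 0, 0],
    [1.2, 0, 0],
    [1.0, 0, 0],
    [0.7, 0, 0],
    [0.3, 0, 0],
    [0, 0, 0],
  ],
  spin=[0, 0, 0, 0, 0, 0, 0, 0, 0, 0],
)

```text
time: 8.65
eef_pos: [0.3984, -0.1292, 0.0703]
tcp_rot: [-0.0, 0.042, 0.999, 0.0]
ft_force: [-0.2, -0.4, -2.3]
grip_width: 0.0191
```

Run:
```python
from h import *
np.set_printoptions(precision=3,suppress=True)
o=np.array([.453,-.134]);X=np.array([.9963,-.0854]);Y=np.array([.0854,.9963])
p,h,s=state();print(p,h,s['time'],s['ft_force'],'pan',(p[:2]-o)@X,(p[:2]-o)@Y)
plan(p,h,[((p[0]+.04,p[1],p[2]+.06),h,2),((.45,-.39,.13),178.7,6)])
```

```text
[ 0.398 -0.129  0.07 ] 175.19358865901805 8.65 [-0.247 -0.405 -2.261] pan -0.05479216027231298 0.00014152403836099675
rows 8 
 [[-1.99, 0.17, -3.0], [-1.99, 0.17, -3.0], [-0.56, -4.32, 0.0], [-0.51, -4.32, 0.0], [-0.47, -4.33, 0.0], [-0.42, -4.33, 0.0], [-0.38, -4.33, 0.0], [-0.34, -4.34, 0.0]] 
 [-0.0, -0.0, -0.07, -0.07, -0.07, -0.07, -0.07, -0.07]
```

Emit:
apply_moves(
  claw=[0, 0, 0, 0, 0, 0, 0, 0, 0],
  delta_pos=[
    [-1.5, 0, -0.2],
    [-2.0, 0.2, -3.0],
    [-0.5, 0, -3.0],
    [-0.6, -4.3, 0],
    [-0.5, -4.3, 0],
    [-0.5, -4.3, 0],
    [-0.4, -4.3, 0],
    [-0.4, -4.3, 0],
    [-0.3, -4.3, 0],
  ],
  spin=[0, 0, 0, -0.1, -0.1, -0.1, -0.1, -0.1, -0.1],
)

```text
time: 9.78
eef_pos: [0.4537, -0.3917, 0.1318]
tcp_rot: [-0.0, -0.0, 1.0, -0.0]
ft_force: [1.2, 0.5, -2.0]
grip_width: 0.0192
```

Run:
```python
from h import *
np.set_printoptions(precision=3,suppress=True)
p,h,s=state();print(p,h,s['time'],s['ft_force'])
a=shot('top')['color'][170:300,290:430];b=shot('side')['color'][180:280,340:450]
f=lambda i:cv2.resize(i[:,:,::-1],(500,500*i.shape[0]//i.shape[1]),interpolation=cv2.INTER_CUBIC)
A,B=f(a),f(b)
cv2.imwrite('pics/e.png',cv2.resize(np.hstack([A[:454],B[:454]]),(800,363)) if min(len(A),len(B))>=454 else A)
```

```text
[ 0.454 -0.392  0.132] -179.97967802757515 9.775 [ 1.184  0.54  -2.047]
```

View pics/e.png

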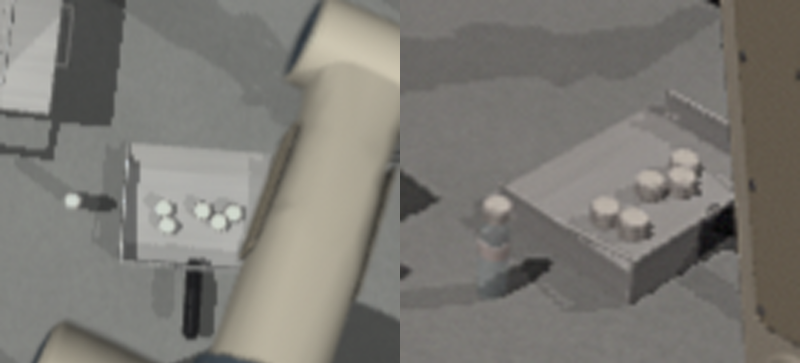

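All five caps lie well inside the pan in both views. Next I'll set the squeegee down.

Emit:
apply_moves(
  claw=[0, 0, 0, 0, 0, 0.5, 1, 1, 1, 1],
  delta_pos=[
    [0, 0, 3.0],
    [0, 0, 2.5],
    [0, 0, 1.0],
    [0, 0, 0.4],
    [0, 0, 0],
    [0, 0, 0],
    [0, 0, 0],
    [0, 0, 0],
    [0, 0, -4.0],
    [0, 0, -6.0],
  ],
  spin=[0, 0, 0, 0, 0, 0, 0, 0, 0, 0],
)

```text
time: 11.12
eef_pos: [0.4518, -0.389, 0.1628]
tcp_rot: [-0.002, 0.0, 1.0, 0.001]
ft_force: [1.1, -1.2, 0.3]
grip_width: 0.0857
```

Run:
```python
from h import *
np.set_printoptions(precision=3,suppress=True)
p,h,s=state();print(p,h,s['time'],s['ft_force'],s['grip_width'])
plan(p,h,[((.45,-.30,.30),h,3),((.469,.211,.30),173.5,10),])
c=shot('wrist')
for d in models.tip_of('squeegee_grip','wrist')[:2]: print(d['confidence'],d['location'],at_z(c,d['location'],.063))
```

```text
[ 0.452 -0.389  0.163] 179.98790970696044 11.125 [ 1.134 -1.155  0.28 ] 0.08569907307379404
rows 13 
 [[0.06, 2.97, -4.57], [0.06, 2.97, -4.57], [0.06, 2.97, -4.57], [-0.19, 5.11, -0.0], [-0.13, 5.11, -0.0], [-0.07, 5.11, -0.0], [-0.02, 5.11, -0.0], [0.04, 5.11, -0.0], [0.1, 5.11, -0.0], [0.16, 5.11, -0.0], [0.22, 5.11, -0.0], [0.27, 5.11, -0.0], [0.33, 5.1, -0.0]] 
 [-0.0, -0.0, -0.0, 0.08, 0.08, 0.08, 0.08, 0.08, 0.08, 0.08, 0.08, 0.08, 0.08]
0.78 [321.6, 210.6] [ 0.452 -0.389  0.063]
```

Emit:
apply_moves(
  claw=[1, 1, 1],
  delta_pos=[
    [0, 3.0, -4.6],
    [0, 3.0, -4.6],
    [0, 3.0, -4.5],
  ],
  spin=[0, 0, 0],
)

```text
time: 11.6
eef_pos: [0.4527, -0.2988, 0.302]
tcp_rot: [0.0, 0.0, 1.0, -0.0]
ft_force: [0.6, 1.2, 0.9]
grip_width: 0.0858
```

Emit:
apply_moves(
  claw=[1, 1, 1, 1, 1, 1, 1, 1, 1, 1],
  delta_pos=[
    [-0.2, 5.1, 0],
    [-0.1, 5.1, 0],
    [-0.1, 5.1, 0],
    [0, 5.1, 0],
    [0, 5.1, 0],
    [0.1, 5.1, 0],
    [0.2, 5.1, 0],
    [0.2, 5.1, 0],
    [0.3, 5.1, 0],
    [0.3, 5.1, 0],
  ],
  spin=[0.1, 0.1, 0.1, 0.1, 0.1, 0.1, 0.1, 0.05, 0, 0],
)

```text
time: 12.85
eef_pos: [0.4765, 0.2118, 0.3006]
tcp_rot: [0.0, 0.052, 0.999, 0.0]
ft_force: [0.8, -0.1, -0.2]
grip_width: 0.0855
```

Run:
```python
from h import *
np.set_printoptions(precision=3,suppress=True)
p,h,s=state();print(p,h,s['time'],s['ft_force'])
c=shot('wrist','w4.png')
for q in('lid_handle','lid_hinge'):
  for d in models.tip_of(q,'wrist')[:1]:print(q,d['confidence'],d['location'],at_z(c,d['location'],.136))
c=shot('side')
for q,z in(('lid_handle',.136),('lid_hinge',.136),('squeegee_grip',.063)):
  for d in models.tip_of(q,'side')[:1]:print(q,d['confidence'],d['location'],at_z(c,d['location'],z))
```

```text
[0.476 0.212 0.301] 174.00708964273778 12.85 [ 0.837 -0.143 -0.197]
lid_handle 0.75 [324.2, 190.8] [0.476 0.217 0.136]
lid_hinge 0.74 [274.7, 357.8] [0.543 0.384 0.136]
lid_handle 0.6 [298.9, 234.1] [0.478 0.205 0.136]
lid_hinge 0.89 [243.6, 190.9] [0.732 0.184 0.136]
squeegee_grip 0.73 [435.1, 175.6] [ 0.451 -0.382  0.063]
```

View pics/w4.png

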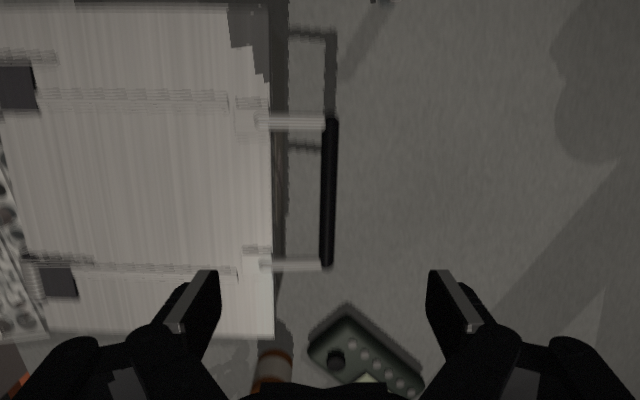

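The bar runs from (333,118) to (326,266), with gap behind from x≈275 to 320. I'll compute its axis.

Run:
```python
from h import *
np.set_printoptions(precision=3,suppress=True)
c=shot('wrist')
p,h,s=state();print(p,h)
im=c['color'];sub=im[100:290,300:350].max(2)<45
n,l,st,ce=cv2.connectedComponentsWithStats(sub.astype(np.uint8))
i=1+np.argmax(st[1:,4]);ys,xs=np.nonzero(l==i);print(st[i])
k=np.polyfit(ys,xs,1)
e=[at_z(c,(np.polyval(k,y)+300,y+100),.139) for y in (ys.min(),ys.max())]
d=e[1]-e[0];print(e,(e[0]+e[1])/2,np.linalg.norm(d),np.degrees(np.arctan2(d[1],d[0])))
m=(e[0]+e[1])/2;hd=90+np.degrees(np.arctan2(d[1],d[0]))
plan(p,hd if 0 else h,[((m[0],m[1],.20),hd,2),((m[0],m[1],.137),hd,3)])
```

```text
[0.477 0.209 0.301] 173.92494953784876
[  19   11   20  158 2438]
[array([0.464, 0.15 , 0.139]), array([0.482, 0.285, 0.139])] [0.473 0.218 0.139] 0.13645332256320591 82.41277026494781
rows 5 
 [[0.21, 0.4, 5.03], [0.21, 0.39, 5.03], [0.0, 0.0, 2.1], [0.0, 0.0, 2.1], [0.0, 0.0, 2.1]] 
 [0.09, 0.09, -0.0, -0.0, -0.0]
```

Emit:
apply_moves(
  claw=[0.45, 0.45, 0.45, 0.45, 0.45, 0.45, 0.45],
  delta_pos=[
    [0.3, 0.4, 2.0],
    [0.1, 0, 2.5],
    [0, 0, 2.5],
    [0, 0, 2.5],
    [0, 0, 2.5],
    [0, 0, 2.5],
    [0, 0, 2.1],
  ],
  spin=[0.1, 0.1, 0, 0, 0, 0, 0],
)

```text
time: 14.12
eef_pos: [0.4731, 0.2135, 0.1337]
tcp_rot: [0.0, 0.067, 0.998, 0.0]
ft_force: [-0.1, -0.4, 0.5]
grip_width: 0.0382
```

Emit:
apply_moves(
  claw=[0, 0, 0, 0, 0, 0],
  delta_pos=[
    [0, 0, 0],
    [0, 0, 0],
    [0, 0, 0],
    [0, 0, 0],
    [0, 0, 0],
    [0, 0, 0],
  ],
  spin=[0, 0, 0, 0, 0, 0],
  newtons=30,
)

```text
time: 14.88
eef_pos: [0.4732, 0.2138, 0.1347]
tcp_rot: [0.0, 0.066, 0.998, -0.001]
ft_force: [0.9, -5.8, -0.4]
grip_width: 0.0128
```

Run:
```python
from h import *
np.set_printoptions(precision=3,suppress=True)
p,h,s=state();print(p,h,s['time'],s['ft_force'],s['grip_width'])
u=np.array([np.cos(np.radians(h+180)),np.sin(np.radians(h+180)),0])
H=p+.27*u; A=np.linspace(0,1.03,17)[1:]
pts=[(H-.27*np.cos(a)*u+[0,0,.27*np.sin(a)],h,1) for a in A]
plan(p,h,pts);print(H,A)
```

```text
[0.473 0.214 0.135] 172.3943236352206 14.875 [ 0.886 -5.801 -0.38 ] 0.012834957100188515
rows 16 
 [[-0.06, -0.0, -1.74], [-0.17, 0.0, -1.73], [-0.28, 0.0, -1.72], [-0.39, -0.0, -1.69], [-0.5, 0.0, -1.67], [-0.6, -0.0, -1.63], [-0.71, 0.0, -1.59], [-0.81, -0.0, -1.54], [-0.9, 0.0, -1.48], [-1.0, 0.0, -1.42], [-1.09, 0.0, -1.36], [-1.17, 0.0, -1.28], [-1.25, -0.0, -1.2], [-1.33, -0.0, -1.12], [-1.4, 0.0, -1.03], [-1.46, -0.0, -0.94]] 
 [-0.0, -0.0, -0.0, -0.0, -0.0, -0.0, -0.0, -0.0, -0.0, -0.0, -0.0, -0.0, -0.0, -0.0, -0.0, -0.0]
[0.741 0.178 0.135] [0.064 0.129 0.193 0.258 0.322 0.386 0.451 0.515 0.579 0.644 0.708 0.772
 0.837 0.901 0.966 1.03 ]
```

Emit:
apply_moves(
  claw=[0, 0, 0, 0, 0, 0],
  delta_pos=[
    [-0.1, 0, -1.7],
    [-0.2, 0, -1.7],
    [-0.3, 0, -1.7],
    [-0.4, 0, -1.7],
    [-0.5, 0, -1.7],
    [0, 0, 0],
  ],
  spin=[0, 0, 0, 0, 0, 0],
)

```text
time: 15.62
eef_pos: [0.4863, 0.2121, 0.22]
tcp_rot: [-0.002, 0.066, 0.998, -0.0]
ft_force: [-7.4, -3.9, -1.4]
grip_width: 0.0132
```

```bash
cat >> h.py <<'E'
H0=np.array([.7408,.1782,.1347]);hd=172.4;u0=np.array([np.cos(np.radians(hd+180)),np.sin(np.radians(hd+180)),0])
def lid():
    p,h,s=state();v=p-H0;a=np.arctan2(v[2],-(v@u0));print('p',p.round(4),'h',round(h,1),'t',s['time'],'F',np.round(s['ft_force'],1),'M',np.round(s['moment'],2),'w',round(s['grip_width'],4),'a',round(a,3),'r',np.hypot(v[2],v@u0).round(4))
    return p,h,a
def arc(a0,a1,n):
    p,h,a=lid();A=np.linspace(a0,a1,n+1)
    Q=[H0-.27*np.cos(b)*u0+[0,0,.27*np.sin(b)] for b in A]
    plan(Q[0],hd,[(q,hd,1) for q in Q[1:]])
E
python3 - <<'E'
from h import *
p,h,a=lid();arc(a,1.03,10)
c=shot('side','s5.png')
for d in models.tip_of('lid_handle','side')[:2]:
    o,dd=ray(c,d['location']);
    # intersect ray with bar's motion plane
    n=np.array([-u0[1],u0[0],0]);q=o+dd*((H0-o)@n)/(dd@n);v=q-H0;print(d['confidence'],d['location'],q.round(3),'a',np.arctan2(v[2],-(v@u0)))
E
```

```text
p [0.4863 0.2121 0.22  ] h 172.4 t 15.625 F [-7.4 -3.9 -1.4] M [-1.21  2.45 -0.01] w 0.0132 a 0.321 r 0.2705
p [0.4863 0.2121 0.22  ] h 172.4 t 15.625 F [-7.4 -3.9 -1.4] M [-1.21  2.45 -0.01] w 0.0132 a 0.321 r 0.2705
rows 10 
 [[-0.67, -0.0, -1.79], [-0.79, -0.0, -1.74], [-0.91, -0.0, -1.68], [-1.03, 0.0, -1.61], [-1.14, -0.0, -1.54], [-1.25, -0.0, -1.45], [-1.35, -0.0, -1.36], [-1.44, -0.0, -1.26], [-1.53, -0.0, -1.15], [-1.61, -0.0, -1.04]] 
 [-0.0, -0.0, -0.0, -0.0, -0.0, -0.0, -0.0, -0.0, -0.0, -0.0]
0.64 [290.4, 205.6] [0.5   0.21  0.215] a 0.32091082924685294
```

Emit:
apply_moves(
  claw=[0, 0, 0, 0, 0, 0, 0, 0],
  delta_pos=[
    [-0.5, 0, -1.8],
    [-0.8, 0, -1.7],
    [-0.9, 0, -1.7],
    [-1.0, 0, -1.6],
    [-1.1, 0, -1.5],
    [-1.25, 0, -1.45],
    [-1.3, 0, -1.4],
    [0, 0, 0],
  ],
  spin=[0, 0, 0, 0, 0, 0, 0, 0],
)

```text
time: 16.73
eef_pos: [0.5548, 0.203, 0.334]
tcp_rot: [0.0, 0.066, 0.998, 0.0]
ft_force: [-12.6, -2.3, 8.9]
grip_width: 0.0123
```

```bash
cat >> h.py <<'E'
def see():
    c=shot('side')
    for d in models.tip_of('lid_handle','side')[:2]:
        o,dd=ray(c,d['location']);n=np.array([-u0[1],u0[0],0]);q=o+dd*((H0-o)@n)/(dd@n);v=q-H0;print(d['confidence'],d['location'],q.round(3),'a',np.arctan2(v[2],-(v@u0)))
E
python3 - <<'E'
from h import *
p,h,a=lid();arc(a,1.04,4);see()
E
```

```text
p [0.5548 0.203  0.334 ] h 172.4 t 16.725 F [-12.6  -2.3   8.9] M [-0.89  4.35  0.1 ] w 0.0123 a 0.816 r 0.2737
p [0.5548 0.203  0.334 ] h 172.4 t 16.725 F [-12.6  -2.3   8.9] M [-0.89  4.35  0.1 ] w 0.0123 a 0.816 r 0.2737
rows 4 
 [[-1.13, -0.0, -1.01], [-1.19, -0.0, -0.94], [-1.24, -0.0, -0.87], [-1.28, -0.0, -0.8]] 
 [-0.0, -0.0, -0.0, -0.0]
0.58 [277.3, 153.8] [0.547 0.204 0.338] a 0.8065882870022814
```

Emit:
apply_moves(
  claw=[0, 0, 0, 0, 0, 0, 0],
  delta_pos=[
    [-1.0, 0, -1.2],
    [-1.1, 0, -1.1],
    [-1.2, 0, -0.9],
    [-1.3, 0, -0.8],
    [0, 0, 0],
    [0, 0, 0],
    [0, 0, 0],
  ],
  spin=[0, 0, 0, 0, 0, 0, 0],
)

```text
time: 17.7
eef_pos: [0.601, 0.197, 0.3715]
tcp_rot: [0.0, 0.066, 0.998, -0.0]
ft_force: [-2.7, -4.4, 4.5]
grip_width: 0.0129
```

Run:
```python
from h import *
p,h,a=lid();arc(a,.86,5);see()
```

```text
p [0.601  0.197  0.3715] h 172.4 t 17.7 F [-2.7 -4.4  4.5] M [-1.48  1.08  0.04] w 0.0129 a 1.034 r 0.2756
p [0.601  0.197  0.3715] h 172.4 t 17.7 F [-2.7 -4.4  4.5] M [-1.48  1.08  0.04] w 0.0129 a 1.034 r 0.2756
rows 5 
 [[0.8, 0.0, 0.49], [0.78, -0.0, 0.52], [0.76, 0.0, 0.55], [0.74, 0.0, 0.57], [0.72, -0.0, 0.6]] 
 [-0.0, -0.0, -0.0, -0.0, -0.0]
0.98 [265.6, 132.7] [0.595 0.198 0.375] a 1.0197985568456565
0.52 [185.8, 312.1] [ 1.651  0.057 -1.21 ] a -2.1697367622589456
```

Emit:
apply_moves(
  claw=[0, 0, 0, 0, 0, 0],
  delta_pos=[
    [-0.6, 0, -0.3],
    [-0.5, 0, -0.3],
    [0, 0, 0],
    [0, 0, 0],
    [0, 0, 0],
    [0, 0, 0],
  ],
  spin=[0, 0, 0, 0, 0, 0],
)

```text
time: 18.55
eef_pos: [0.6117, 0.1956, 0.3776]
tcp_rot: [0.0, 0.066, 0.998, -0.0]
ft_force: [-3.0, -3.5, 3.4]
grip_width: 0.0129
```

Run:
```python
from h import *
p,h,a=lid();arc(a,.86,7);see()
c=shot('side');cv2.imwrite('pics/s7.png',cv2.resize(c['color'][90:290,160:470,::-1],(775,500)))
```

```text
p [0.6117 0.1956 0.3776] h 172.4 t 18.55 F [-3.  -3.5  3.4] M [-1.44  1.34 -0.02] w 0.0129 a 1.079 r 0.2756
p [0.6117 0.1956 0.3776] h 172.4 t 18.55 F [-3.  -3.5  3.4] M [-1.44  1.34 -0.02] w 0.0129 a 1.079 r 0.2756
rows 7 
 [[0.74, 0.0, 0.41], [0.72, 0.0, 0.43], [0.71, -0.0, 0.46], [0.7, 0.0, 0.48], [0.68, -0.0, 0.5], [0.66, 0.0, 0.52], [0.65, -0.0, 0.54]] 
 [-0.0, -0.0, -0.0, -0.0, -0.0, -0.0, -0.0]
0.75 [260.1, 128.9] [0.619 0.194 0.375] a 1.099561157754873
```

View pics/s7.png

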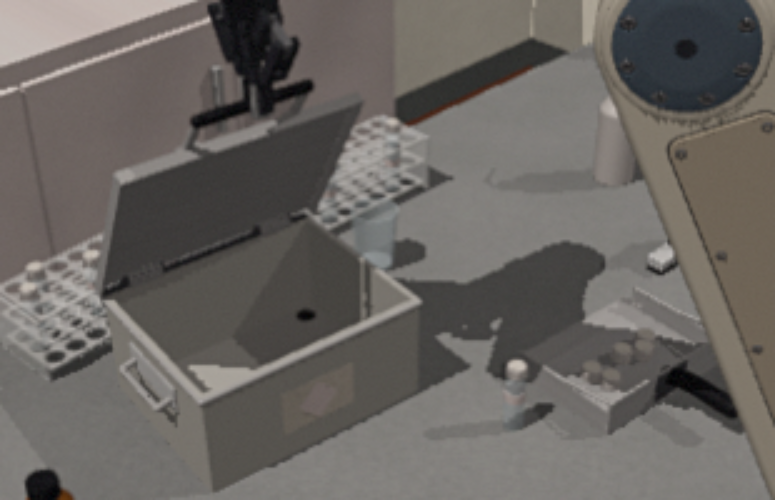

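The lid is held past its balance point, and the beaker, vial and caps are in place. Now I'll ease it down.

Emit:
apply_moves(
  claw=[0, 0, 0, 0, 0, 0, 0, 0, 0, 0],
  delta_pos=[
    [0.7, 0, 0.4],
    [0.7, 0, 0.4],
    [0.7, 0, 0.5],
    [0.7, 0, 0.5],
    [0.7, 0, 0.5],
    [0.7, 0, 0.5],
    [0.7, 0, 0.5],
    [0, 0, 0],
    [0, 0, 0],
    [0, 0, 0],
  ],
  spin=[0, 0, 0, 0, 0, 0, 0, 0, 0, 0],
)

```text
time: 19.95
eef_pos: [0.5636, 0.2021, 0.3432]
tcp_rot: [-0.0, 0.066, 0.998, -0.001]
ft_force: [-0.4, -4.1, -0.6]
grip_width: 0.0126
```

Run:
```python
from h import *
lid();see();see()
c=shot('top')
for q,z in(('squeegee_grip',.063),('beaker',0),('vial',0),('lid_handle',.35)):
  for n in('top','side'):
    c=shot(n)
    for d in models.tip_of(q,n)[:1]:print(n,q,d['confidence'],at_z(c,d['location'],z).round(3))
c=shot('top');cv2.imwrite('pics/f.png',np.vstack([cv2.resize(c['color'][130:280,160:480,::-1],(640,300)),cv2.resize(shot('side')['color'][100:300,160:480,::-1],(480,300)).copy() if 0 else cv2.resize(shot('side')['color'][110:260,160:480,::-1],(640,300))]))
```

```text
p [0.5636 0.2021 0.3432] h 172.4 t 19.95 F [-0.4 -4.1 -0.6] M [-1.75 -0.21 -0.07] w 0.0126 a 0.862 r 0.2747
0.76 [274.1, 145.6] [0.559 0.202 0.355] a 0.877834625291239
0.65 [272.6, 148.7] [0.567 0.201 0.343] a 0.8722350903542283
top squeegee_grip 0.68 [ 0.441 -0.393  0.063]
side squeegee_grip 0.62 [ 0.451 -0.387  0.063]
top beaker 0.8 [ 0.735 -0.089  0.   ]
side beaker 0.65 [ 0.723 -0.06   0.   ]
top vial 0.46 [0.389 0.04  0.   ]
side vial 0.62 [0.395 0.038 0.   ]
top lid_handle 0.92 [0.559 0.199 0.35 ]
side lid_handle 0.62 [0.553 0.214 0.35 ]
```

View pics/f.png

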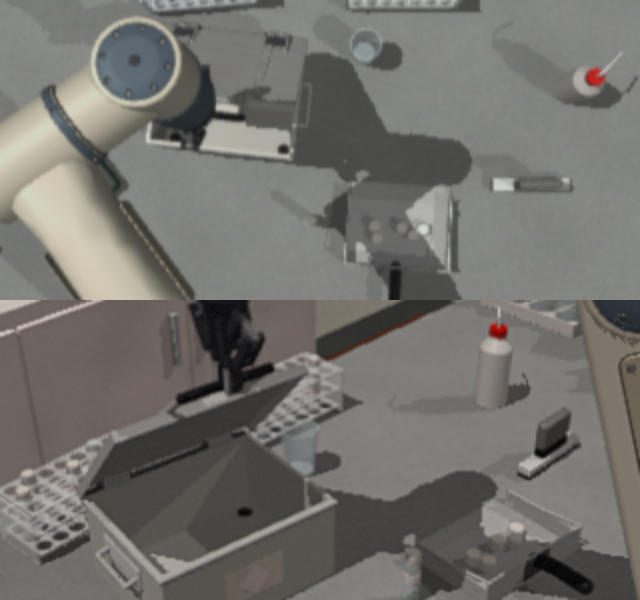

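The squeegee stands upright and clear, all five caps are in the pan, and the lid is held at about 0.86 rad. I'm handing in.

```bash
python3 -c "
from h import *
print(job_done());lid()"
```

```text
the job is handed in; nothing more can be done
None
the job is handed in; nothing more can be done
```

I swept all five caps into the dustpan with the squeegee and stood the squeegee upright on the open bench at about (0.45, −0.39). I then raised the lid by its front bar to about 1.08 rad, eased it down to about 0.86 rad, and handed in at about 20 s while still gripping it. `job_done` reports no verdict.

- **Lid angle:** the last checks gave 0.862 rad from the arm's position and 0.872–0.878 rad from the side camera. The allowed range is 0.76–0.93. The lid looked still, with the fingers closed on the bar.
- **Caps and bystanders:** the final pictures show the caps in the pan and the squeegee upright. The beaker, vial and wash bottle stand where they were. I did not re-measure the meter and the amber bottle after the lid moves, as the arm hid them from above; nothing came near them.
- **Disagreements:** the bar's radius about my estimated hinge read 4–6 mm above the stated 270 mm, so either my hinge estimate was a little off or the bar slid slightly in the pads. I put the effect on the angle at about 0.01 rad. A sideways force of about 4 N stayed on the tool while it held the bar, cause not found.

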